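# Seat a suspension link's pivot pin and hold the dial gauge on its pad

### The job

Finish the pivot of the blue suspension link on its bench jig by pushing the red-headed pin, already started in the fork, down until it is fully home. Then take the dial gauge from its wooden stand and hold its tip on the yellow dot of the link's sloping black pad, square to the pad's face, pressing gently so that the plunger goes in about half of its 12 mm travel and is never jammed hard. Finish while still holding the gauge there, and leave the other things on the counter where they are.

Things in the scene. Friction and masses are not known exactly. Their poses are not given: they have to be found in the camera images.
- jig: Fixed steel jig: base 210 x 110 x 12 mm, origin at its underside near the middle, x along its length, z up. An aluminium fork stands on its +x part, top 70 mm high, with a 12 mm vertical hole at x = 40, y = 0 mm. The blue link is pivoted in the fork and points to the jig's -x (up to 0.25 rad either way); the pivot is stiff and stays put under light forces.
- pin_head (a point): Centre of the top of the pin's red head (disc 26 mm across, 7 mm thick) on a vertical 12 mm shaft. Home, the head lies on the fork, its top 77 mm above the counter; at the start it stands 16 to 24 mm higher. A steady push down of 7 to 10 N, for instance with closed fingertips, slides it; it stops hard when home and stays where it is left.
- pin (a joint): How far the pin is in (m): 0 to 0.008 at the start, 0.024 fully home.
- link: Blue suspension link, origin on the pin's axis, bar 22 mm wide running along its own -x to the black pad on its free end, 95 mm away; z up.
- spot (a point): Centre of the yellow dot (16 mm across) on the upper face of the black pad (40 x 36 x 10 mm) on the link's free end, about 69 mm above the counter. Its z axis is the face's outward normal, 0.35 rad off vertical, leaning away from the pin, roughly towards the robot; y is level across the link.
- stand: Wooden block 75 x 64 x 60 mm high, fixed, origin at its underside's centre; a vertical through hole of 15 mm at its centre holds the gauge's stem.
- gauge_center (a point): Centre of the gauge's round case, 56 mm diameter, 22 mm thick between flat faces that look to its +y and -y (white dial on -y): grip across these from above. z runs along the plunger, up; the unpressed tip is 88 mm below this point. A 26 x 20 mm boss, underside 38 mm below it, rests on the stand. Starts upright, 98 mm above the counter; lift 60 mm or more to clear the stand.
- gauge: The whole dial gauge, loose, about 0.15 kg, with a 9 mm stem, 22 mm long, below its boss; origin on its axis at the boss's underside, 38 mm below gauge_center, 50 mm above the unpressed tip; same axes.
- gauge_tip (a point): Lowest point of the plunger's brass ball tip (8 mm ball), on the gauge's axis; moves with the plunger.
- plunger (a joint): How far the plunger is pushed into the gauge (m): 0 free, 0.012 at its stop. Its spring pushes back with about 1 N at 0, 2.9 N at 0.006 and 4.6 N at 0.012.
- oil: Green oil bottle, 50 mm diameter, 140 mm high, loose; bystander. Origin under its centre.
- grease: White grease jar, 68 mm diameter, 60 mm high, loose; bystander. Origin under its centre.
- mug: Blue mug, 80 mm diameter, 90 mm high, loose; bystander. Origin under its centre.
- driver: Screwdriver with orange handle lying on the counter, loose; bystander. Origin at its underside; it lies along its x axis.
- cassette: Stepped steel sprocket stack, 110 mm diameter, 30 mm high, loose; bystander. Origin under its centre.
- spanner: Steel spanner lying on the counter, loose; bystander. Origin at its underside; it lies along its x axis.
Things that resemble listed ones, but are neither listed nor needed, are in the scene too. What is meant by the gauge is not pink, and is the smaller of those in its own colour. Of the things that look like the jig, the larger one is meant.

How it is judged:
On the way, in this order (a step that is already met when the one before it is completed fails the run):
1. the pin is pushed fully home (within 1.8 mm) (value of joint pin above 0.0222 m), for 0.2 s.
2. the gauge is lifted out of its stand in the gripper (distance of gauge_center from where it was at the start of the episode above 0.05 m and contact force between gauge and the fingers above 1 N and contact force between gauge and stand below 0.1 N), for 0.2 s.
At the end, for the whole second after the job is handed in: For the last second the robot holds the gauge clear of its stand: tip within 8 mm of the yellow dot's centre, gauge axis within 0.16 rad of the pad's normal, plunger in 2.5 to 9.5 mm, 0.8 to 8 N on the pad; the pin is home within 1.8 mm (value of joint pin above 0.0222 m and distance between gauge_tip and spot below 0.008 m and angle between the z axis of gauge_center and the z axis of spot, either way round below 0.16 rad and value of joint plunger between 0.0025 and 0.0095 m and contact force between gauge and the fingers above 1 N and contact force between gauge and link between 0.8 and 8 N and contact force between gauge and stand below 0.1 N); the arm keeps its last pose, push and grip.
It fails at once if the gauge is jammed onto the pad with more than 20 N (contact force between gauge and link above 20 N).
It fails at once if another thing on the counter is moved by more than 30 mm (distance of any of oil, grease, mug, driver, cassette, spanner from where it was at the start of the episode above 0.03 m).
It also fails if it takes over 56 s, if anything falls off the work surface, if the arm or the gripper's body presses on something with over 40 N, if the wrist force passes 120 N, or if a joint passes its speed limit or range.

### The arm

A 6-joint arm with a two-finger parallel gripper is mounted at the origin on the work surface. World frame = base frame: x ahead of the robot, y to its left, z up, the work surface at z = 0. Lengths are in m, angles in rad, forces in N, time in s.
With the tool pointing down it reaches from about 0.375 to 0.9 m from the base axis. Payload 3.1 kg.
Tool frame: the origin (TCP) lies on the front face of the gripper's body, between the roots of the fingers; the fingertips stand 73 mm ahead of it and the grasp point (between the pads) lies 54 mm ahead of it (manip.tips_ahead is the distance from the TCP to the fingertips, in m); z points along the fingers, y is the line along which they close (so a half turn about z gives the same grasp; the last joint's range is limited). The gripper opens to 85 mm and grips with 20 to 120 N. Pads are 22 mm wide; open, the fingers measure 114 mm over their backs; the gripper's body (76 mm by 85 mm) begins 54 mm behind the grasp point. The pads swing forward as they close: fully open they stand 13 mm farther back than shut.
Start: joints at [0.989, 0.527, 1.433, -0, 1.181, -0.178], TCP at [0.246, 0.575, 0.304] pointing down, gripper open.
Joint ranges: [-3.08, 3.08], [-0.75, 2.2], [0.22, 2.44], [-1.43, 4.57], [0, 2.65], [-2.85, 2.85]. Speed limits (rad/s): [2.79, 2.79, 3.14, 3.14, 3.14, 3.14].

### API

Orientations are given as a unit quaternion [x, y, z, w].
In Python, from station import sense, eyes, workorder, manip gives the robot as it stands.
- The arm moves only by the shell command python3 -m inch 'ROWS' [OPENING] [FORCE]. ROWS is JSON, a list of rows, each an object of numbers: "dx", "dy", "dz": the shift along the tool's x, y, z in cm; "wx", "wy", "wz": the turn, a rotation vector about the tool's x, y, z in degrees. In form: [{"dx": .., "dy": .., "dz": .., "wx": .., "wy": .., "wz": ..}, ...]. A call has 1 to 10 rows; each row shifts and turns the commanded pose from where the row before left it, along the tool's axes as they then stand; what a row does not reach is not made up. A row lasts 1/8 s, in which the tool goes at most 62.5 mm and 10.7 degrees, less where a joint would pass 70% of its speed; a pose out of reach is approached as far as the arm can. A call with a gripper value outside its range is refused whole. OPENING is the opening, from 0 (shut) to 1 (fully open), set as the call begins (- or left out, the last holds). The fingers move at their own pace and stop on an object; FORCE is the grip in N (left out, the last holds). Time passes only in rows, so rows that do not move let the fingers close. It gives the time, the measured TCP pose, the force, the opening and the grip force at its end, in the units of the state.
- sense(): the state, without advancing time (a new reading comes with each control period).
- eyes.snapshot(name): name is "side" or "top"; returns the picture (480x640x3 uint8, red, green, blue); there is no depth.
- eyes.camera_params(name): a dict with "fx", "fy", "cx", "cy" (pixels), "D" ([k1, k2, p1, p2, k3] as OpenCV has them; the pictures are not rectified), "rvec" (rotation vector, rad) and "tvec" (3), from world to camera coordinates, as OpenCV has them. Camera axes: x right, y down, z forward; pixel columns grow to the right and rows downward; lengths in m; the calibration is good to about 2 mm. A picture is of the moment at which its call begins. camera_params takes no time and is no camera call.
- workorder.sign_off(): hands the job in; it is judged then, once.
The state is a dict: "t": time; "q": joint angles; "qd": joint speeds; "tau": joint torques, N m; "tcp_pos": TCP position; "tool_rot": TCP orientation; "force": force on the tool from outside, world axes, zero at the start; "ft_torque": the same for the moment, N m; "finger_gap": opening from 0.0 (shut) to 1.0 (fully open); "gripper_force": force on a finger pad.
Only numpy, scipy, OpenCV 4.12 (cv2) and the standard library are available. Lean on these libraries where they do the work, as an engineer would, in place of code of your own. Each camera call takes 0.05 s, during which the arm holds its last target. There are 200 camera calls.

## Working session

There is one attempt and no reset: what is moved stays moved. The work goes in short steps, Python scripts to look and compute and a shell command to move; the robot and the scene stay as the last step left them, time stands still between calls to the robot, and variables do not carry over. Pictures are saved under pics/ and viewed, at most 10 in all, crops included, and the job is handed in when it is done.

```bash
mkdir -p pics; ls
python3 - <<'E'
from station import sense, eyes, workorder, manip
import cv2
s=sense();print({k:s[k] for k in('t','tcp_pos','tool_rot','finger_gap')})
for n in('side','top'):
    im=eyes.snapshot(n);cv2.imwrite(f'pics/{n}0.png',im[:,:,::-1]);print(n,eyes.camera_params(n))
E
```

```text
pics
{'t': 0.0, 'tcp_pos': array([0.24520775, 0.57427224, 0.30292389]), 'tool_rot': array([ 2.00523161e-01,  9.79688338e-01, -1.02482221e-03, -4.15599570e-04]), 'finger_gap': 1.0013501267336136}
side {'fx': 610.6074881333541, 'fy': 610.6074881333541, 'cx': 310.4378109785537, 'cy': 247.29620490360568, 'D': array([-0.00903437,  0.        ,  0.        ,  0.        ,  0.        ]), 'rvec': array([ 2.09399593, -0.53908545,  0.29708213]), 'tvec': array([-0.48012579,  0.21168256,  1.44696276])}
top {'fx': 492.65857570284453, 'fy': 492.65857570284453, 'cx': 326.46421213232765, 'cy': 228.9313452529812, 'D': array([-0.11085703,  0.        ,  0.        ,  0.        ,  0.        ]), 'rvec': array([ 1.95585036, -2.25880659,  0.23746133]), 'tvec': array([0.07218283, 0.55084783, 1.25030332])}
```

View pics/top0.png

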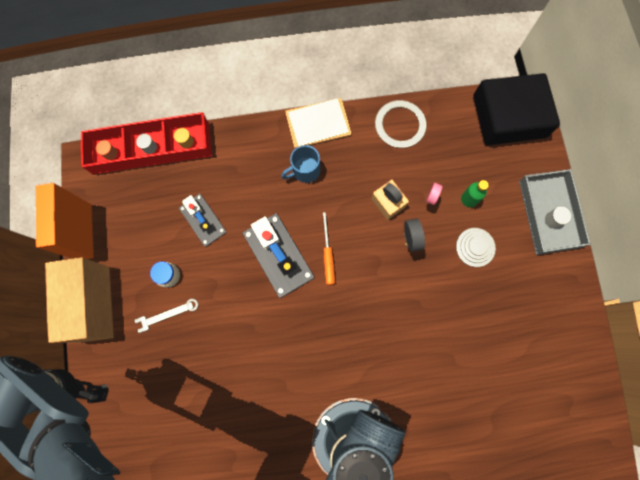

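View pics/side0.png

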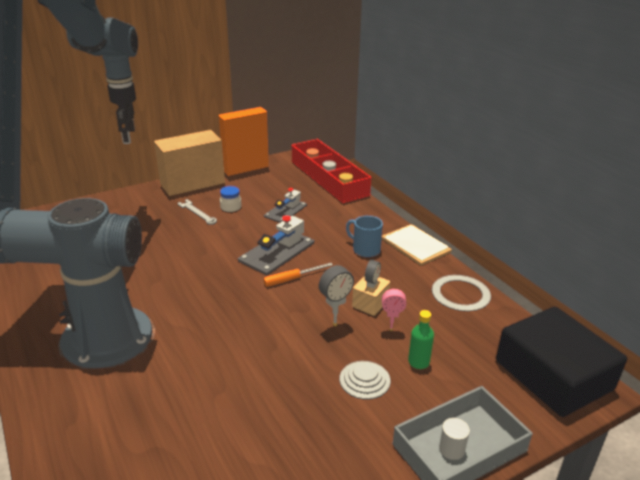

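Gauge candidates: the grey one in the wooden stand, top (393,192) / side (373,272); a larger grey one, top (415,237) / side (336,287); a pink one, top (434,194) / side (395,303). I choose the small one in the stand. Jig candidates: top (278,255) and the smaller one at (201,218). I choose the larger.

```bash
cat > h.py <<'E'
import numpy as np, cv2
from scipy.spatial.transform import Rotation as R
from station import sense, eyes, manip
P={n:eyes.camera_params(n) for n in('side','top')}
def K(n): p=P[n]; return np.array([[p['fx'],0,p['cx']],[0,p['fy'],p['cy']],[0,0,1.]])
def ray(n,uv):
    p=P[n]; u=cv2.undistortPoints(np.array([[uv]],float),K(n),p['D'])[0,0]
    M=cv2.Rodrigues(p['rvec'])[0]; return -M.T@p['tvec'], M.T@np.array([u[0],u[1],1])
def plane(n,uv,z): c,d=ray(n,uv); return c+d*(z-c[2])/d[2]
def tri(a,b):
    (c1,d1),(c2,d2)=ray('top',a),ray('side',b); A=np.stack([d1,-d2],1)
    t=np.linalg.lstsq(A,c2-c1,rcond=None)[0]; p,q=c1+d1*t[0],c2+d2*t[1]; return (p+q)/2,np.linalg.norm(p-q)
def proj(n,X): p=P[n]; return cv2.projectPoints(np.array([X],float),p['rvec'],p['tvec'],K(n),p['D'])[0][0,0]
def blobs(im,lo,hi,box,amin=8):
    x0,y0,x1,y1=box; h=cv2.cvtColor(im[y0:y1,x0:x1],cv2.COLOR_RGB2HSV)
    m=cv2.inRange(h,lo,hi); n,l,s,c=cv2.connectedComponentsWithStats(m)
    return [(np.round(c[i]+[x0,y0],1).tolist(),int(s[i,4]),s[i,:4].tolist()) for i in range(1,n) if s[i,4]>=amin]
E
python3 - <<'E'
from h import *
a=cv2.imread('pics/top0.png')[:,:,::-1].copy(); b=cv2.imread('pics/side0.png')[:,:,::-1].copy()
red=((0,150,110),(8,255,255)); yel=((20,130,120),(35,255,255))
bt=(240,210,315,300); bs=(235,205,320,275)
for n,c in(('red',red),('yel',yel)): print(n,blobs(a,*c,bt,4),blobs(b,*c,bs,4))
print('wood',blobs(a,(12,80,120),(25,255,255),(365,170,415,225)),blobs(b,(12,80,120),(25,255,255),(345,255,395,320)))
print('dark',blobs(a,(0,0,0),(180,90,110),(378,175,408,210)),blobs(b,(0,0,0),(180,90,150),(360,255,386,290)))
c1=cv2.resize(a[165:265,230:440],None,fx=3.7,fy=3.7,interpolation=3)[:, :780]
c2=cv2.resize(b[200:330,230:420],None,fx=4,fy=4,interpolation=3)
o=np.zeros((600,800,3),np.uint8)
o[:260,:546]=cv2.resize(a[165:265,230:440],(546,260),interpolation=3); o[262:600,:494]=cv2.resize(b[200:330,230:420],(494,338),interpolation=3)
o[262:600,496:800]=cv2.resize(b[250:320,345:408],(304,338),interpolation=3); o[:260,548:800]=cv2.resize(a[170:220,368:416],(252,260),interpolation=3)
cv2.imwrite('pics/crop.png',o[:,:,::-1])
E
```

```text
red [([266.5, 235.1], 49, [23, 22, 8, 8])] [([286.0, 218.0], 34, [48, 11, 7, 6])]
yel [([286.6, 265.8], 45, [43, 52, 8, 8])] [([265.5, 239.5], 40, [27, 32, 8, 6])]
wood [([387.9, 200.3], 629, [6, 9, 38, 41])] [([368.9, 294.1], 996, [6, 15, 40, 45])]
dark [([392.2, 194.6], 157, [6, 9, 18, 19])] [([368.1, 255.8], 45, [0, 0, 18, 3]), ([372.0, 272.5], 327, [5, 4, 16, 29])]
```

View pics/crop.png

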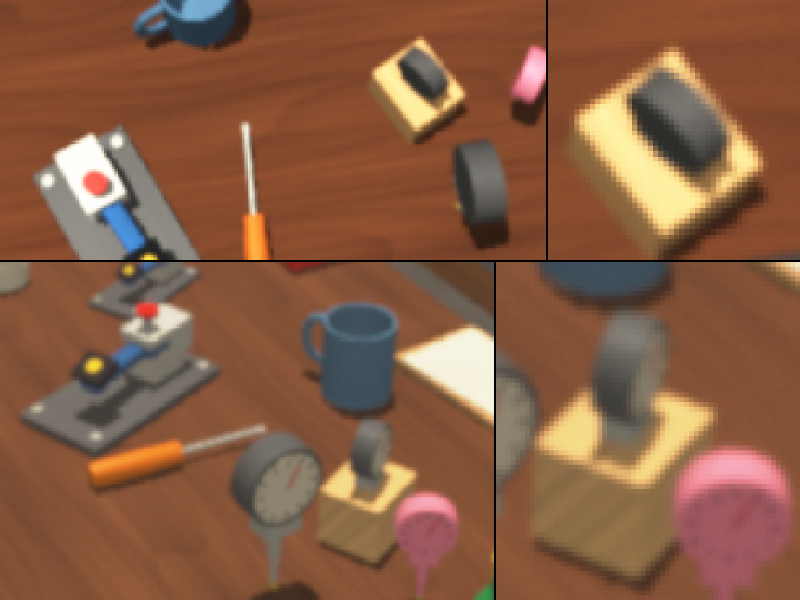

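The crop shows the small grey gauge in its wooden stand (top about (393,193), dial facing right in the side view). It also shows the larger jig with its red head at top (266,235) and yellow dot at (287,266).

Run:
```python
from h import *
a=cv2.imread('pics/top0.png')[:,:,::-1].copy()
print('pin',tri((266.5,235.1),(286,218.0)),[plane('top',(266.5,235.1),z) for z in(.093,.101)])
print('spot',tri((286.6,265.8),(265.5,239.5)),plane('top',(286.6,265.8),.069),plane('side',(265.5,239.5),.069))
print('gauge',tri((392.2,194.6),(372.,270)),plane('top',(392.2,194.6),.105))
h=cv2.cvtColor(a,cv2.COLOR_RGB2HSV)[175:210,378:408]
m=cv2.inRange(h,(0,0,0),(180,90,110)); n,l,s,c=cv2.connectedComponentsWithStats(m)
k=1+np.argmax(s[1:,4]); v,u=np.where(l==k); X=np.array([plane('top',(x+378,y+175),.11)[:2] for x,y in zip(u,v)])
w,V=np.linalg.eigh(np.cov((X-X.mean(0)).T)); print('gauge long axis deg',np.degrees(np.arctan2(V[1,1],V[0,1])),2*np.sqrt(w),X.mean(0))
# stand top face: bright wood
h=cv2.cvtColor(a,cv2.COLOR_RGB2HSV)[170:225,365:415]; m=cv2.inRange(h,(12,80,120),(28,255,255))
q=max(cv2.findContours(m,0,2)[0],key=cv2.contourArea)[:,0]; Y=np.array([plane('top',(x+365,y+170),.06)[:2] for x,y in q],np.float32)
print('stand',cv2.minAreaRect(Y))
# jig grey base corners
h=cv2.cvtColor(a,cv2.COLOR_RGB2HSV)[205:305,235:320]; m=cv2.inRange(h,(0,0,70),(180,70,255)); m=cv2.morphologyEx(m,cv2.MORPH_CLOSE,np.ones((9,9)))
q=max(cv2.findContours(m,0,2)[0],key=cv2.contourArea)[:,0]; Y=np.array([plane('top',(x+235,y+205),.012)[:2] for x,y in q],np.float32); print('jig',cv2.minAreaRect(Y))
s=sense(); print('toolR',R.from_quat(s['tool_rot']).as_matrix().round(3))
```

```text
pin (array([0.55326104, 0.14965728, 0.09377643]), np.float64(0.0019543108484046698)) [array([0.55437016, 0.14941071, 0.093     ]), array([0.55260172, 0.1486144 , 0.101     ])]
spot (array([0.46973787, 0.1099834 , 0.06909272]), np.float64(0.0030309663648051106)) [0.4711951  0.10949215 0.069     ] [0.46826502 0.11036549 0.069     ]
gauge (array([ 0.61429207, -0.19020491,  0.10200552]), np.float64(0.0036598286103143324)) [ 0.6117341  -0.18889716  0.105     ]
gauge long axis deg -141.4596124230761 [0.01534939 0.02898389] [ 0.61044798 -0.18802494]
stand ((0.6140738129615784, -0.18683215975761414), (0.08643804490566254, 0.08331738412380219), 27.464139938354492)
jig ((0.5182201862335205, 0.13532714545726776), (0.21863357722759247, 0.10923923552036285), 22.50045394897461)
toolR [[-0.92   0.393 -0.001]
 [ 0.393  0.92  -0.002]
 [ 0.    -0.002 -1.   ]]
```

```bash
python3 -m inch '[{"dx":-2.5,"dy":-1.5},{"dx":-4.5,"dy":-2.7},{"dx":-4.8,"dy":-2.9},{"dx":-4.8,"dy":-2.9},{"dx":-4.8,"dy":-2.9},{"dx":-4.8,"dy":-2.9},{"dx":-4.8,"dy":-2.9},{"dx":-4.8,"dy":-2.9},{"dx":-4.7,"dy":-2.8},{"dx":-4.5,"dy":-2.6}]' 0 20
python3 -m inch '[{"dz":2},{"dz":3},{}]'
python3 - <<'E'
from h import *
a=eyes.snapshot('side');b=eyes.snapshot('top');o=np.hstack([cv2.resize(a[130:290,210:350],(400,457)),cv2.resize(b[180:300,220:325],(400,457))])
cv2.imwrite('pics/pin1.png',o[:,:,::-1])
s=sense();M=R.from_quat(s['tool_rot']).as_matrix();d=np.array([.5535,.1495,.094+.0])-s['tcp_pos']; print((M.T@d*100).round(2), s['tcp_pos'],s['finger_gap'],manip.tips_ahead)
E
```

```text
[-45.04 -26.94  20.95] [0.24535369 0.57445233 0.30329828] 1.0020458601630162 0.0726invalid input at $[0]: expected keys dx, dy, dz, wx, wy, wz
invalid input at $[0]: expected keys dx, dy, dz, wx, wy, wz
```

View pics/pin1.png

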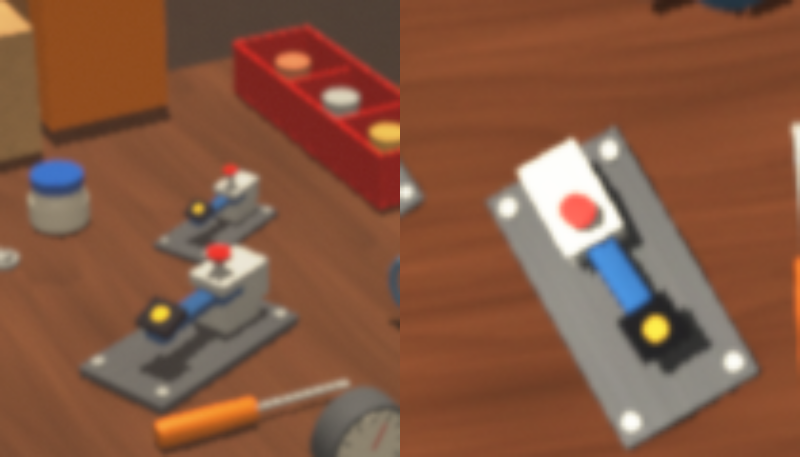

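The move was refused because every row needs all six keys. The picture is an unobstructed view of the jig, with the red head standing proud of the fork. I'll retype it.

```bash
python3 -m inch '[{"dx":-2.5,"dy":-1.5,"dz":0,"wx":0,"wy":0,"wz":0},{"dx":-4.5,"dy":-2.7,"dz":0,"wx":0,"wy":0,"wz":0},{"dx":-4.8,"dy":-2.9,"dz":0,"wx":0,"wy":0,"wz":0},{"dx":-4.8,"dy":-2.9,"dz":0,"wx":0,"wy":0,"wz":0},{"dx":-4.8,"dy":-2.9,"dz":0,"wx":0,"wy":0,"wz":0},{"dx":-4.8,"dy":-2.9,"dz":0,"wx":0,"wy":0,"wz":0},{"dx":-4.8,"dy":-2.9,"dz":0,"wx":0,"wy":0,"wz":0},{"dx":-4.8,"dy":-2.9,"dz":0,"wx":0,"wy":0,"wz":0},{"dx":-4.7,"dy":-2.8,"dz":1,"wx":0,"wy":0,"wz":0},{"dx":-4.5,"dy":-2.6,"dz":3,"wx":0,"wy":0,"wz":0}]' 0 20
python3 -m inch '[{"dx":0,"dy":0,"dz":2,"wx":0,"wy":0,"wz":0},{"dx":0,"dy":0,"dz":0,"wx":0,"wy":0,"wz":0},{"dx":0,"dy":0,"dz":0,"wx":0,"wy":0,"wz":0}]'
cat > d.py <<'E'
import sys
from h import *
p=np.array(eval(sys.argv[1]))
s=sense();M=R.from_quat(s['tool_rot']).as_matrix();d=p-s['tcp_pos']; print('delta tool cm',(M.T@d*100).round(2), s['tcp_pos'].round(4),round(s['t'],2),'F',s['force'].round(2),'gap',round(s['finger_gap'],3))
E
python3 d.py .5535,.1495,.098
python3 - <<'E'
from h import *
a=eyes.snapshot('side');b=eyes.snapshot('top');o=np.hstack([cv2.resize(a[130:290,210:350],(400,457)),cv2.resize(b[180:300,220:325],(400,457))])
cv2.imwrite('pics/pin2.png',o[:,:,::-1])
E
```

```text
t: 1.45
tcp_pos: [0.5554, 0.1481, 0.2651]
tool_rot: [0.201, 0.98, 0.001, 0.002]
force: [0.7, 0.3, -0.8]
finger_gap: 0.003
gripper_force: 0.0
t: 1.82
tcp_pos: [0.5532, 0.1501, 0.2445]
tool_rot: [0.2, 0.98, 0.0, 0.0]
force: [0.5, -0.1, 0.6]
finger_gap: -0.003
gripper_force: 0.0
delta tool cm [-0.04 -0.05 14.65] [0.5532 0.1501 0.2445] 1.82 F [ 0.49 -0.09  0.62] gap -0.003
```

View pics/pin2.png

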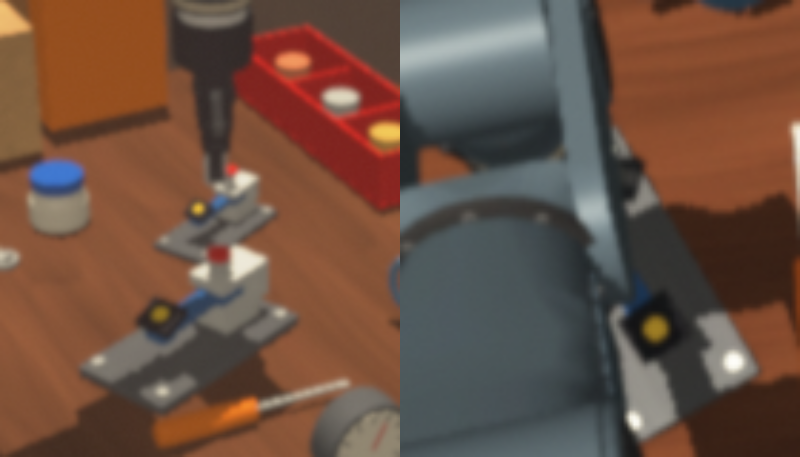

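The closed fingertips stand straight above the red head in the side view. Descending.

```bash
python3 -m inch '[{"dx":0,"dy":0,"dz":3.5,"wx":0,"wy":0,"wz":0},{"dx":0,"dy":0,"dz":2,"wx":0,"wy":0,"wz":0},{"dx":0,"dy":0,"dz":0.8,"wx":0,"wy":0,"wz":0},{"dx":0,"dy":0,"dz":0.5,"wx":0,"wy":0,"wz":0},{"dx":0,"dy":0,"dz":0.5,"wx":0,"wy":0,"wz":0},{"dx":0,"dy":0,"dz":0.5,"wx":0,"wy":0,"wz":0},{"dx":0,"dy":0,"dz":0.3,"wx":0,"wy":0,"wz":0},{"dx":0,"dy":0,"dz":0.3,"wx":0,"wy":0,"wz":0}]'
python3 -m inch '[{"dx":0,"dy":0,"dz":0.3,"wx":0,"wy":0,"wz":0},{"dx":0,"dy":0,"dz":0.3,"wx":0,"wy":0,"wz":0},{"dx":0,"dy":0,"dz":0.2,"wx":0,"wy":0,"wz":0}]'; python3 d.py .5535,.1495,.1496
```

```text
t: 2.92
tcp_pos: [0.5537, 0.1497, 0.161]
tool_rot: [0.201, 0.98, 0.0, 0.001]
force: [-1.3, -0.1, 6.4]
finger_gap: 0.0
gripper_force: 3.5
t: 3.3
tcp_pos: [0.5537, 0.1497, 0.1531]
tool_rot: [0.201, 0.98, 0.0, 0.001]
force: [-0.6, 0.1, 7.0]
finger_gap: -0.002
gripper_force: 3.4
delta tool cm [ 0.01 -0.03  0.35] [0.5537 0.1497 0.1531] 3.3 F [-0.65  0.12  7.  ] gap -0.002
```

```bash
python3 -m inch '[{"dx":0,"dy":0,"dz":0.2,"wx":0,"wy":0,"wz":0},{"dx":0,"dy":0,"dz":0.2,"wx":0,"wy":0,"wz":0},{"dx":0,"dy":0,"dz":0,"wx":0,"wy":0,"wz":0}]'; python3 d.py .5535,.1495,.1496
```

```text
t: 3.68
tcp_pos: [0.5537, 0.1497, 0.1496]
tool_rot: [0.201, 0.98, 0.0, 0.001]
force: [-1.9, 0.2, 9.7]
finger_gap: 0.001
gripper_force: 4.8
delta tool cm [ 0.01 -0.03 -0.  ] [0.5537 0.1497 0.1496] 3.67 F [-1.85  0.17  9.69] gap 0.001
```

```bash
python3 -m inch '[{"dx":0,"dy":0,"dz":0.1,"wx":0,"wy":0,"wz":0},{"dx":0,"dy":0,"dz":0.1,"wx":0,"wy":0,"wz":0},{"dx":0,"dy":0,"dz":0,"wx":0,"wy":0,"wz":0}]'; python3 d.py .5535,.1495,.1496
```

```text
t: 4.05
tcp_pos: [0.5537, 0.1497, 0.1495]
tool_rot: [0.2, 0.98, 0.0, 0.001]
force: [-5.5, -0.9, 22.5]
finger_gap: -0.002
gripper_force: 10.8
delta tool cm [ 0.01 -0.03 -0.01] [0.5537 0.1497 0.1495] 4.05 F [-5.5  -0.85 22.52] gap -0.002
```

Hard stop at head top 77 mm, so the pin is home. Next, the gauge.

```bash
python3 -m inch '[{"dx":0,"dy":0,"dz":-3,"wx":0,"wy":0,"wz":0},{"dx":0,"dy":0,"dz":-5,"wx":0,"wy":0,"wz":0},{"dx":-1.5,"dy":-2,"dz":-3,"wx":0,"wy":0,"wz":0},{"dx":-2.5,"dy":-4,"dz":-1,"wx":0,"wy":0,"wz":0},{"dx":-3,"dy":-4.7,"dz":0,"wx":0,"wy":0,"wz":0},{"dx":-3,"dy":-4.7,"dz":0,"wx":0,"wy":0,"wz":0},{"dx":-3,"dy":-4.7,"dz":0,"wx":0,"wy":0,"wz":0},{"dx":-2.7,"dy":-4.4,"dz":0,"wx":0,"wy":0,"wz":0},{"dx":-2,"dy":-3.0,"dz":0,"wx":0,"wy":0,"wz":0},{"dx":-1,"dy":-1.4,"dz":0,"wx":0,"wy":0,"wz":0}]' 0.65 30
python3 -m inch '[{"dx":0,"dy":0,"dz":0,"wx":0,"wy":0,"wz":10},{"dx":0,"dy":0,"dz":0,"wx":0,"wy":0,"wz":10},{"dx":0,"dy":0,"dz":0,"wx":0,"wy":0,"wz":10},{"dx":0,"dy":0,"dz":0,"wx":0,"wy":0,"wz":10},{"dx":0,"dy":0,"dz":0,"wx":0,"wy":0,"wz":10},{"dx":0,"dy":0,"dz":0,"wx":0,"wy":0,"wz":10},{"dx":0,"dy":0,"dz":0,"wx":0,"wy":0,"wz":10},{"dx":0,"dy":0,"dz":0,"wx":0,"wy":0,"wz":10},{"dx":0,"dy":0,"dz":0,"wx":0,"wy":0,"wz":10},{"dx":0,"dy":0,"dz":0,"wx":0,"wy":0,"wz":10}]'
python3 -m inch '[{"dx":0,"dy":0,"dz":0,"wx":0,"wy":0,"wz":10},{"dx":0,"dy":0,"dz":0,"wx":0,"wy":0,"wz":8},{"dx":0,"dy":0,"dz":0,"wx":0,"wy":0,"wz":0},{"dx":0,"dy":0,"dz":0,"wx":0,"wy":0,"wz":0}]'
python3 d.py .613,-.189,.155
python3 - <<'E'
from h import *
s=sense();M=R.from_quat(s['tool_rot']).as_matrix();print('tool y deg',np.degrees(np.arctan2(M[1,1],M[0,1])),M[:,2])
a=eyes.snapshot('side');b=eyes.snapshot('top');o=np.hstack([cv2.resize(a[190:330,300:430],(420,452)),cv2.resize(b[150:260,350:450],(380,452))])
cv2.imwrite('pics/g1.png',o[:,:,::-1])
E
```

```text
t: 5.3
tcp_pos: [0.6117, -0.1918, 0.2658]
tool_rot: [0.202, 0.979, -0.0, 0.0]
force: [1.0, 0.5, 0.4]
finger_gap: 0.648
gripper_force: 0.0
t: 6.55
tcp_pos: [0.6115, -0.1882, 0.2659]
tool_rot: [0.88, 0.474, -0.0, -0.001]
force: [0.2, 0.0, 0.6]
finger_gap: 0.647
gripper_force: 0.0
t: 7.05
tcp_pos: [0.6116, -0.1889, 0.2659]
tool_rot: [0.943, 0.334, -0.0, -0.0]
force: [0.0, 0.3, 0.4]
finger_gap: 0.654
gripper_force: 0.0
delta tool cm [ 0.1   0.09 11.09] [ 0.6116 -0.1889  0.2659] 7.05 F [0.03 0.31 0.42] gap 0.654
tool y deg -50.98182070775656 [-2.13205351e-04  2.75229923e-04 -9.99999939e-01]
```

View pics/g1.png

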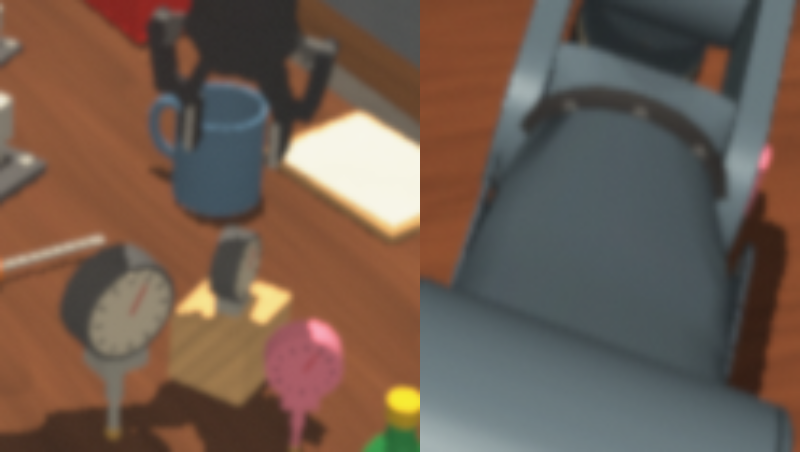

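In the side view the fingers straddle the line of the small gauge (tips at about x 231 against the gauge at x 236 in the crop). Descending to grip.

```bash
python3 -m inch '[{"dx":0.1,"dy":0.1,"dz":3,"wx":0,"wy":0,"wz":0},{"dx":0,"dy":0,"dz":3,"wx":0,"wy":0,"wz":0},{"dx":0,"dy":0,"dz":2.5,"wx":0,"wy":0,"wz":0},{"dx":0,"dy":0,"dz":1.5,"wx":0,"wy":0,"wz":0},{"dx":0,"dy":0,"dz":1,"wx":0,"wy":0,"wz":0},{"dx":0,"dy":0,"dz":0,"wx":0,"wy":0,"wz":0},{"dx":0,"dy":0,"dz":0,"wx":0,"wy":0,"wz":0}]'
python3 d.py .613,-.189,.155
python3 - <<'E'
from h import *
a=eyes.snapshot('side');o=cv2.resize(a[220:330,320:430],(550,550))
cv2.imwrite('pics/g2.png',o[:,:,::-1])
E
```

```text
t: 8.02
tcp_pos: [0.6136, -0.19, 0.1568]
tool_rot: [0.943, 0.333, 0.001, 0.001]
force: [-0.1, 0.2, 0.0]
finger_gap: 0.651
gripper_force: 0.0
delta tool cm [ 0.02 -0.12  0.18] [ 0.6136 -0.19    0.1568] 8.03 F [-0.11  0.17  0.05] gap 0.651
```

View pics/g2.png

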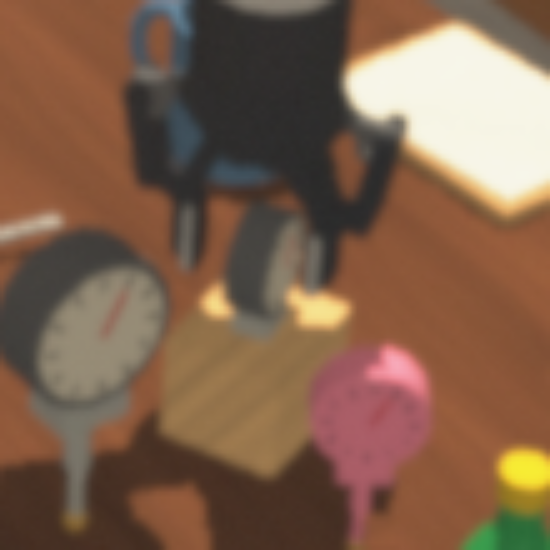

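The fingers straddle the case, which sits a few mm nearer the dial-side finger (fingers at x 187 and 315, case about 266). I'll nudge +y and close.

```bash
python3 -m inch '[{"dx":0,"dy":0.3,"dz":0.2,"wx":0,"wy":0,"wz":0},{"dx":0,"dy":0,"dz":0,"wx":0,"wy":0,"wz":0}]'
python3 -m inch '[{"dx":0,"dy":0,"dz":0,"wx":0,"wy":0,"wz":0},{"dx":0,"dy":0,"dz":0,"wx":0,"wy":0,"wz":0},{"dx":0,"dy":0,"dz":0,"wx":0,"wy":0,"wz":0},{"dx":0,"dy":0,"dz":0,"wx":0,"wy":0,"wz":0},{"dx":0,"dy":0,"dz":0,"wx":0,"wy":0,"wz":0},{"dx":0,"dy":0,"dz":0,"wx":0,"wy":0,"wz":0}]' 0 40
python3 d.py .613,-.189,.155
```

```text
t: 8.32
tcp_pos: [0.6153, -0.1924, 0.1543]
tool_rot: [0.943, 0.333, 0.0, 0.0]
force: [-0.7, 0.0, 0.0]
finger_gap: 0.653
gripper_force: 0.0
t: 9.07
tcp_pos: [0.615, -0.1922, 0.1541]
tool_rot: [0.943, 0.333, 0.0, 0.0]
force: [0.8, -0.1, 1.8]
finger_gap: 0.255
gripper_force: 41.1
delta tool cm [ 0.04 -0.37 -0.09] [ 0.615  -0.1922  0.1541] 9.07 F [ 0.82 -0.1   1.81] gap 0.255
```

```bash
python3 -m inch '[{"dx":0,"dy":0,"dz":-1,"wx":0,"wy":0,"wz":0},{"dx":0,"dy":0,"dz":-2,"wx":0,"wy":0,"wz":0},{"dx":0,"dy":0,"dz":-3,"wx":0,"wy":0,"wz":0},{"dx":0,"dy":0,"dz":-3,"wx":0,"wy":0,"wz":0},{"dx":0,"dy":0,"dz":-3,"wx":0,"wy":0,"wz":0},{"dx":0,"dy":0,"dz":0,"wx":0,"wy":0,"wz":0},{"dx":0,"dy":0,"dz":0,"wx":0,"wy":0,"wz":0},{"dx":0,"dy":0,"dz":0,"wx":0,"wy":0,"wz":0}]' 0 60
python3 - <<'E'
from h import *
s=sense();M=R.from_quat(s['tool_rot']).as_matrix();p=s['tcp_pos']+M@[0,0,.144];print('tip pred',p,proj('side',p),proj('top',p),s['finger_gap'])
a=eyes.snapshot('side');b=eyes.snapshot('top');cv2.imwrite('pics/l_side.png',a[:,:,::-1]);cv2.imwrite('pics/l_top.png',b[:,:,::-1])
cu,cv=proj('side',p).astype(int); o=cv2.resize(a[cv-70:cv+30,cu-50:cu+50],(600,600),interpolation=3)
print('crop origin',cu-50,cv-70); cv2.imwrite('pics/g3.png',o[:,:,::-1])
E
```

```text
t: 10.07
tcp_pos: [0.6141, -0.1917, 0.272]
tool_rot: [0.943, 0.333, -0.001, -0.001]
force: [0.1, 0.2, -1.1]
finger_gap: 0.244
gripper_force: 59.6
tip pred [ 0.61361666 -0.19140995  0.12802186] [371.94894634 261.81347351] [394.15065598 191.25081761] 0.24435067949068204
crop origin 321 191
```

View pics/g3.png

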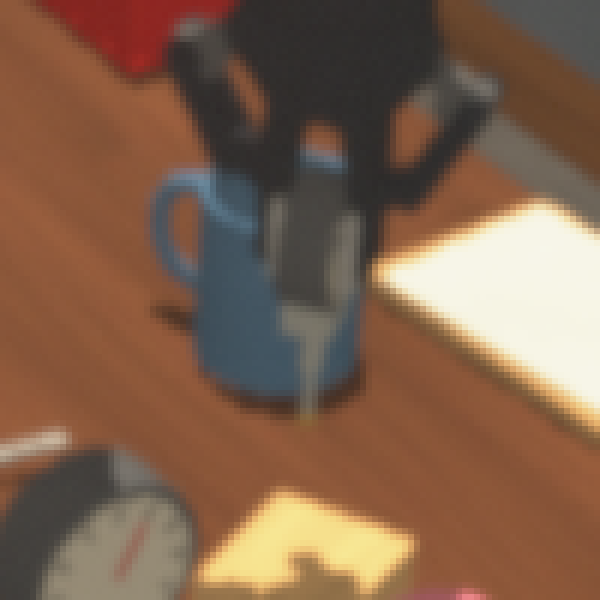

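The gauge is held upright and clear of its stand, with its tip at side px (372.3,260.7), within about 1 px of the prediction. Next, the approach over the pad.

```bash
cat > t.py <<'E'
import sys
from h import *
spot=np.array(eval(sys.argv[1])); gap=float(sys.argv[2]); L=float(sys.argv[3]) if len(sys.argv)>3 else .144
pin=np.array([.5537,.1497]); u=(spot[:2]-pin)/np.linalg.norm(spot[:2]-pin)
n=np.array([*(np.sin(.35)*u),np.cos(.35)])
s=sense();M=R.from_quat(s['tool_rot']).as_matrix()
c=np.cross(M[:,2],-n); w=c/max(np.linalg.norm(c),1e-9)*np.arctan2(np.linalg.norm(c),M[:,2]@-n)
tcp=spot+n*(gap+L); d=tcp-s['tcp_pos']
M2=R.from_rotvec(w).as_matrix()@M
print('t',round(s['t'],2),'rot tool deg',np.degrees(M.T@w).round(2),'shift cm now-axes',(M.T@d*100).round(2),'final-axes',(M2.T@d*100).round(2),'world',d.round(4),'F',s['force'].round(2),'Fn',(s['force']@n).round(2),'gap',round(s['finger_gap'],3))
tip=s['tcp_pos']+M[:,2]*L; print('tip pred',tip.round(4),proj('side',tip).round(1),proj('top',tip).round(1))
E
python3 t.py .47,.11,.069 .03
```

```text
t 10.18 rot tool deg [-4.82 19.57  0.  ] shift cm now-axes [  1.9  -33.94   4.08] final-axes [  0.9  -34.19   1.66] world [-0.1983  0.2763 -0.0399] F [ 0.33 -0.2  -0.96] Fn -0.97 gap 0.25
tip pred [ 0.614  -0.1916  0.1283] [372.2 261.7] [394.2 191. ]
```

```bash
python3 -m inch '[{"dx":0.1,"dy":-2,"dz":0,"wx":0,"wy":0,"wz":0},{"dx":0.2,"dy":-4,"dz":0,"wx":0,"wy":0,"wz":0},{"dx":0.3,"dy":-5,"dz":0,"wx":0,"wy":0,"wz":0},{"dx":0.3,"dy":-5,"dz":0,"wx":0,"wy":0,"wz":0},{"dx":0.3,"dy":-5,"dz":0,"wx":0,"wy":0,"wz":0},{"dx":0.3,"dy":-5,"dz":0,"wx":0,"wy":0,"wz":0},{"dx":0.2,"dy":-4,"dz":0,"wx":0,"wy":0,"wz":0},{"dx":0.2,"dy":-2.9,"dz":0,"wx":0,"wy":0,"wz":0},{"dx":0,"dy":-1,"dz":0,"wx":0,"wy":0,"wz":0}]'
python3 -m inch '[{"dx":0,"dy":0,"dz":0,"wx":-1.2,"wy":4.9,"wz":0},{"dx":0,"dy":0,"dz":0,"wx":-1.2,"wy":4.9,"wz":0},{"dx":0,"dy":0,"dz":0,"wx":-1.2,"wy":4.9,"wz":0},{"dx":0,"dy":0,"dz":0,"wx":-1.2,"wy":4.9,"wz":0},{"dx":0,"dy":0,"dz":0,"wx":0,"wy":0,"wz":0},{"dx":0,"dy":0,"dz":0,"wx":0,"wy":0,"wz":0}]'
python3 t.py .47,.11,.069 .03
```

```text
t: 11.3
tcp_pos: [0.4158, 0.0848, 0.2737]
tool_rot: [0.943, 0.334, -0.001, -0.0]
force: [-0.3, 0.2, -0.8]
finger_gap: 0.251
gripper_force: 59.6
t: 12.05
tcp_pos: [0.4179, 0.0832, 0.2741]
tool_rot: [0.929, 0.327, 0.174, -0.017]
force: [0.6, -0.0, -1.4]
finger_gap: 0.246
gripper_force: 59.5
t 12.05 rot tool deg [ 0.16 -0.06  0.  ] shift cm now-axes [-1.45 -0.55  3.87] final-axes [-1.45 -0.54  3.87] world [-0.0018  0.0012 -0.0416] F [ 0.59 -0.01 -1.41] Fn -1.5 gap 0.246
tip pred [0.4629 0.1042 0.1389] [263.7 219.1] [286.8 264.9]
```

```bash
python3 -m inch '[{"dx":-0.7,"dy":-0.3,"dz":1.5,"wx":0,"wy":0,"wz":0},{"dx":-0.7,"dy":-0.2,"dz":1.8,"wx":0,"wy":0,"wz":0},{"dx":0,"dy":0,"dz":1.6,"wx":0,"wy":0,"wz":0},{"dx":0,"dy":0,"dz":0,"wx":0,"wy":0,"wz":0},{"dx":0,"dy":0,"dz":0,"wx":0,"wy":0,"wz":0}]'
python3 t.py .47,.11,.069 .0
python3 - <<'E'
from h import *
a=eyes.snapshot('side');b=eyes.snapshot('top');o=np.hstack([cv2.resize(a[195:265,235:295],(400,467),interpolation=3),cv2.resize(b[230:300,255:315],(400,467),interpolation=3)])
cv2.imwrite('pics/s1.png',o[:,:,::-1]); print(blobs(a,(20,100,60),(38,255,255),(235,195,295,275),3),blobs(b,(20,100,60),(38,255,255),(255,230,315,300),3))
E
```

```text
t: 12.68
tcp_pos: [0.4197, 0.0865, 0.2232]
tool_rot: [0.928, 0.328, 0.175, -0.017]
force: [0.5, 0.2, -0.3]
finger_gap: 0.253
gripper_force: 59.5
t 12.68 rot tool deg [ 0.14 -0.13  0.  ] shift cm now-axes [-0.08  0.01  1.98] final-axes [-0.08  0.01  1.98] world [ 0.0057  0.0024 -0.0189] F [ 0.45  0.19 -0.32] Fn -0.47 gap 0.253
tip pred [0.4648 0.1076 0.088 ] [264.5 234.4] [287.  267.1]
[([278.9, 202.6], 17, [42, 6, 5, 4]), ([265.5, 239.4], 41, [27, 41, 8, 7])] []
```

View pics/s1.png

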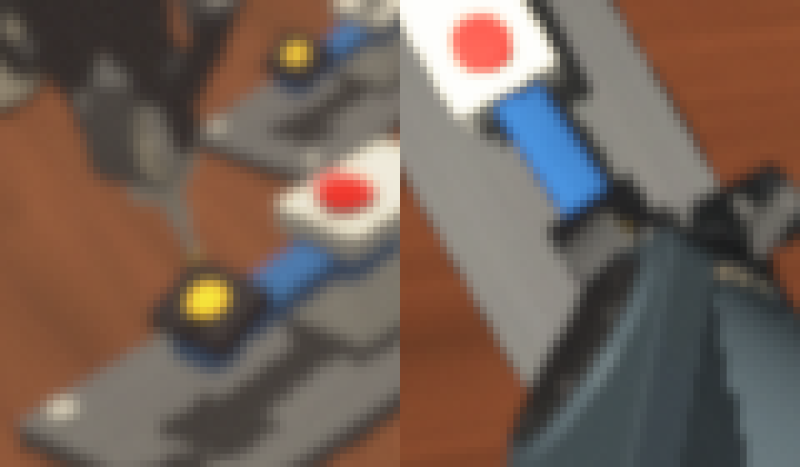

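In the side view the tip is at (264.5,233) just above the yellow dot at (265.5,239.4). In the top view the gauge hides most of the dot, leaving a sliver at about (289,264).

```bash
python3 - <<'E'
from h import *
for X in [(.47,.11,.069),(.475,.11,.069),(.47,.115,.069),(.47,.11,.074)]: print(X,proj('side',X).round(2),proj('top',X).round(2))
E
python3 -m inch '[{"dx":-0.1,"dy":0,"dz":0.7,"wx":0,"wy":0,"wz":0},{"dx":0,"dy":0,"dz":0.4,"wx":0,"wy":0,"wz":0},{"dx":0,"dy":0,"dz":0.3,"wx":0,"wy":0,"wz":0},{"dx":0,"dy":0,"dz":0,"wx":0,"wy":0,"wz":0},{"dx":0,"dy":0,"dz":0,"wx":0,"wy":0,"wz":0}]'
python3 t.py .47,.11,.069 .0
python3 - <<'E'
from h import *
a=eyes.snapshot('side');b=eyes.snapshot('top');o=np.hstack([cv2.resize(a[205:265,235:295],(400,400),interpolation=3),cv2.resize(b[240:300,255:315],(400,400),interpolation=3)])
cv2.imwrite('pics/s2.png',o[:,:,::-1])
E
```

```text
(0.47, 0.11, 0.069) [266.13 239.4 ] [286.46 266.28]
(0.475, 0.11, 0.069) [267.77 238.94] [286.22 264.39]
(0.47, 0.115, 0.069) [265.35 238.55] [284.56 266.55]
(0.47, 0.11, 0.074) [266.06 237.86] [286.3  266.01]
t: 13.4
tcp_pos: [0.4227, 0.0879, 0.2093]
tool_rot: [0.928, 0.328, 0.174, -0.017]
force: [0.0, -0.1, -0.5]
finger_gap: 0.247
gripper_force: 59.5
t 13.4 rot tool deg [ 0.12 -0.09 -0.  ] shift cm now-axes [0.08 0.05 0.57] final-axes [0.08 0.05 0.57] world [ 0.0026  0.0009 -0.005 ] F [ 0.02 -0.05 -0.5 ] Fn -0.47 gap 0.247
tip pred [0.4677 0.109  0.0741] [265.5 238.2] [286.8 266.8]
```

View pics/s2.png

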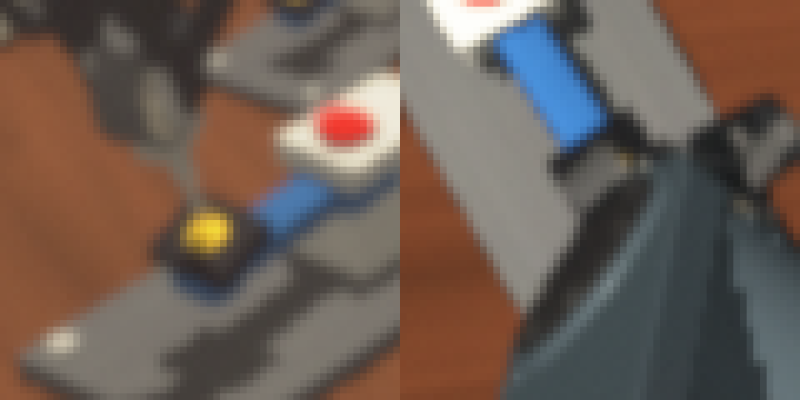

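The tip is now just above the dot in the side view (about (265,235)). The pictures are used up, so I'll feel for contact.

```bash
Z='"wx":0,"wy":0,"wz":0'; python3 -m inch '[{"dx":0.08,"dy":0.05,"dz":0.2,"wx":0,"wy":0,"wz":0},{"dx":0,"dy":0,"dz":0,"wx":0,"wy":0,"wz":0}]' | grep force; python3 t.py .47,.11,.069 .0
python3 -m inch '[{"dx":0,"dy":0,"dz":0.2,"wx":0,"wy":0,"wz":0},{"dx":0,"dy":0,"dz":0,"wx":0,"wy":0,"wz":0}]'| grep force; python3 t.py .47,.11,.069 .0
python3 -m inch '[{"dx":0,"dy":0,"dz":0.2,"wx":0,"wy":0,"wz":0},{"dx":0,"dy":0,"dz":0,"wx":0,"wy":0,"wz":0}]'| grep force; python3 t.py .47,.11,.069 .0
python3 - <<'E'
from h import *
a=eyes.snapshot('side')[225:250,255:278]
h=cv2.cvtColor(a,cv2.COLOR_RGB2HSV); print('cols 255..277, rows 225.. (V)')
for r,row in enumerate(h): print(225+r,' '.join(f'{x[2]:3d}{"y" if 18<x[0]<36 and x[1]>110 else " "}' for x in row))
E
```

```text
force: [0.1, 1.2, -0.8]
gripper_force: 59.5
t 13.75 rot tool deg [ 0.13 -0.11  0.  ] shift cm now-axes [-0.01 -0.02  0.36] final-axes [-0.01 -0.02  0.36] world [ 0.0009  0.0006 -0.0035] F [ 0.09  1.23 -0.77] Fn -0.93 gap 0.246
tip pred [0.4695 0.1093 0.0726] [266.  238.5] [286.6 266.3]
force: [0.2, 0.5, -1.2]
gripper_force: 59.5
t 14.0 rot tool deg [ 0.11 -0.09  0.  ] shift cm now-axes [ 0.   -0.    0.16] final-axes [ 0.   -0.    0.16] world [ 0.0005  0.0002 -0.0015] F [ 0.21  0.53 -1.2 ] Fn -1.27 gap 0.252
tip pred [0.4698 0.1097 0.0706] [266.1 239. ] [286.5 266.2]
force: [-0.7, -0.4, 1.0]
gripper_force: 59.5
t 14.25 rot tool deg [ 0.12 -0.1   0.  ] shift cm now-axes [-0.   -0.01 -0.04] final-axes [-0.   -0.01 -0.04] world [-0.0002 -0.      0.0003] F [-0.7  -0.39  1.01] Fn 1.22 gap 0.253
tip pred [0.4705 0.1099 0.0688] [266.3 239.4] [286.5 266.1]
cols 255..277, rows 225.. (V)
225  72   73   83  104  117  118  116  111  106  112  122  135  142  144  142  141  142  142  143  144  149  169  201 
226  75   76   79   92  105  110  110  104  105  115  128  140  145  145  143  142  142  14
[... 2063 characters left out ...]
  112   96   80   66   55   47   50   50   54   57   62   65   63   57   54   67   80   92  101  110  105 
245 135  130  124  113  101   82   63   51   47   48   49   49   54   59   58   53   65   83   94  103  115  121  115 
246 133  129  126  123  115   97   81   69   63   58   49   47   52   54   53   60   80   96  110  118  123  123  115 
247 130  127  126  125  121  107   94   86   81   75   65   59   50   51   57   75   92  110  121  122  122  118  107 
248 127  125  126  126  125  115  103   97   92   87   81   75   68   68   76   88  102  118  122  119  112  103   89 
249 126  127  126  127  126  123  115  104  100   97   91   88   85   86   92  100  115  120  117  107   94   83   76
```

```bash
python3 -m inch '[{"dx":0,"dy":0,"dz":0.15,"wx":0,"wy":0,"wz":0},{"dx":0,"dy":0,"dz":0.15,"wx":0,"wy":0,"wz":0},{"dx":0,"dy":0,"dz":0.15,"wx":0,"wy":0,"wz":0},{"dx":0,"dy":0,"dz":0,"wx":0,"wy":0,"wz":0},{"dx":0,"dy":0,"dz":0,"wx":0,"wy":0,"wz":0},{"dx":0,"dy":0,"dz":0,"wx":0,"wy":0,"wz":0}]'; python3 t.py .47,.11,.069 .0
python3 - <<'E'
from h import *
F=[]
for i in range(12): eyes.snapshot('side'); F.append(sense()['force'])
print(np.mean(F,0),np.std(F,0))
a=eyes.snapshot('side'); print(blobs(a,(18,110,110),(36,255,255),(250,225,285,255),3))
h=cv2.cvtColor(a[230:246,258:274],cv2.COLOR_RGB2HSV)
for r,row in enumerate(h): print(230+r,' '.join(f'{x[2]:3d}{"y" if 18<x[0]<36 and x[1]>110 else " "}' for x in row))
E
```

```text
t: 15.05
tcp_pos: [0.427, 0.0895, 0.1998]
tool_rot: [0.928, 0.328, 0.174, -0.017]
force: [-0.9, -0.0, 2.1]
finger_gap: 0.247
gripper_force: 59.7
t 15.05 rot tool deg [ 0.13 -0.1  -0.  ] shift cm now-axes [-0.01 -0.01 -0.47] final-axes [-0.01 -0.01 -0.47] world [-0.0016 -0.0007  0.0044] F [-0.85 -0.03  2.1 ] Fn 2.24 gap 0.247
tip pred [0.472  0.1106 0.0647] [266.7 240.4] [286.3 265.8]
[-0.91181784 -0.16879562  1.24635305] [0.57718483 0.36389641 0.3992653 ]
[([265.5, 239.6], 39, [12, 12, 8, 6])]
230 113  111  112  111  111  114  122  134  140  144  146  147  147  145  144  141 
231 123  121  120  119  116  116  122  131  139  141  144  145  146  146  145  143 
232 133  129  128  124  120  117  119  126  133  138  141  143  144  145  146  145 
233 139  135  132  127  121  116  117  119  125  130  135  140  142  144  145  145 
234 141  138  134  127  115  110  111  111  111  114  122  129  135  139  140  138 
235 143  140  135  123  106   99  104  106  100   96  100  111  119  124  126  120 
236 145  142  133  116   94   91  104  113  112  104   97   93   96   98   99  126 
237 143  137  124  102   88  106  130  137  145  149y 135y 104   80   79   83  108 
238 137  125  107   89  102  148y 179y 171y 179y 201y 190y 136y  85   73   72   78 
239 125  106   88   85  127y 192y 219y 199y 203y 225y 217y 153y  89   73   70   64 
240 106   86   75   86  139y 207y 227y 214y 216y 225y 205y 140y  84   70   66   59 
241  89   73   69   79  122y 180y 209y 201y 206y 198y 157y 107y  75   66   59   53 
242  77   67   64   66   85  121y 142y 146y 152y 137y 104   79   68   61   55   58 
243  78   65   62   56   56   65   75y  82y  87y  80   73   68   63   56   54   68 
244  94   80   67   54   49   49   49   53   55   59   65   63   57   54   68   82 
245 114  102   83   62   51   48   48   48   49   54   59   56   54   65   83   95
```

Run:
```python
from h import *
a=cv2.cvtColor(eyes.snapshot('side'),cv2.COLOR_RGB2GRAY).astype(float); b=cv2.imread('pics/l_side.png',0).astype(float)
for r in range(233,246): print(r,' '.join(f'{a[r,c]/b[r,c]:.2f}' for c in range(258,274)))
```

```text
233 0.99 0.98 1.00 1.03 1.10 1.18 1.23 1.13 1.03 0.99 0.99 0.98 0.98 0.99 0.98 0.98
234 0.98 0.99 0.99 1.01 1.08 1.23 1.36 1.25 1.11 1.01 1.00 0.96 0.97 0.99 0.98 0.98
235 0.98 0.99 0.99 0.99 1.04 1.22 1.38 1.38 1.16 1.03 0.98 1.00 0.98 1.00 0.98 0.98
236 0.98 0.96 0.98 0.99 1.00 1.08 1.10 1.03 0.95 0.91 0.92 0.99 0.99 0.99 1.00 0.99
237 0.97 1.00 0.98 0.98 0.97 0.93 0.83 0.75 0.72 0.78 0.88 0.95 1.00 0.96 0.99 0.99
238 0.98 0.98 0.98 0.99 0.97 0.92 0.80 0.68 0.70 0.80 0.88 0.95 0.96 0.97 0.97 0.99
239 0.99 0.99 1.00 0.99 0.97 0.93 0.86 0.74 0.75 0.87 0.92 0.96 0.97 0.99 0.98 0.97
240 0.99 1.00 0.98 0.97 0.97 0.95 0.88 0.79 0.82 0.90 0.95 0.98 0.99 0.98 0.98 0.96
241 0.97 0.98 0.98 0.95 0.94 0.94 0.86 0.79 0.84 0.92 0.96 0.98 0.99 1.00 1.02 0.98
242 0.98 0.95 0.94 0.87 0.87 0.87 0.81 0.78 0.85 0.93 0.97 0.96 0.97 0.98 1.00 0.96
243 0.97 0.97 0.92 0.82 0.75 0.72 0.70 0.74 0.81 0.86 0.90 0.97 0.97 0.94 0.98 0.97
244 0.98 0.96 0.94 0.88 0.78 0.72 0.68 0.67 0.68 0.79 0.89 0.95 0.96 0.94 0.97 0.97
245 0.97 0.99 0.99 0.97 0.92 0.87 0.80 0.75 0.69 0.77 0.90 0.94 1.02 0.98 0.97 0.98
```

```bash
python3 -c "
from station import workorder; print(workorder.sign_off())"
```

```text
the job is handed in; nothing more can be done
None
```

I handed the job in with the pin fully home and the gauge held on the yellow dot, square to the pad. I estimate about 2.5 N on the pad and the plunger in 4.5–6 mm; sign-off gave no verdict.

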